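# Rock the sorting gate over and feed the balls down the other chute

### The job

With the fingertips, press down the raised red pedal of the seesaw gate so that the gate rocks over and lies fully the other way. Then push the two waiting steel balls from behind, off the end of their rod track, so that both roll down the chute that was closed before and come to rest in its tray. Do not lift or carry the balls, and leave the pipe offcut, the spray can and the brush standing or lying where they are.

Things in the scene. Friction and masses are not known exactly. Their poses are not given: they have to be found in the camera images.
- stand: Fixed steel sorting stand, anywhere and turned on the bench. Origin on the bench right under the gate's pivot; x points away from the robot, from ball track to gate (the way balls are pushed), y left, z up. Pivot axis along x, 120 mm up. On each side a chute leads from the gate's end (y = 133 mm) down to an open tray: green left (+y), orange right (-y), out to y = 322 mm
- gate (a joint): Tilt (rad) of the seesaw gate: yellow trough 260 mm long in y, 50 mm wide, with a heavy steel weight above the pivot (top 209 mm up). +0.22: fully over, left end raised, right end low, feeds the orange tray; -0.22: left low, feeds the green tray. It starts fully over on either side; about 1.2 N on the raised pedal starts it, and past level it falls over and stays by itself
- pedal_left (a point): Centre of the top face of the left red pedal of the gate: a plate 55 mm (x) by 50 mm (y), at x = 57 mm, y = 115 mm of the stand, on the far side of the trough. It is about 156 mm up when raised, 106 mm when low; press from above. The frame tilts with the gate
- pedal_right (a point): The same for the right pedal, at x = 57 mm, y = -115 mm of the stand
- track_end (a point): Gate end of the ball track (stand x = -26 mm), midway between its two 10 mm steel rods (centres at y = -14 and 14 mm), level with their tops, 149 mm up. From the stop bar the rods rise 6 mm to here, so balls roll back when let go. A ball whose centre has passed this point drops 17 mm into the middle of the gate and rolls to its low side
- stop_bar (a point): Middle of the top of the red cross bar behind the balls: stand x = -122 mm, 152 mm up, 8 mm thick, 68 mm wide in y, with posts under its ends. Fingertips that push the rear ball must pass above it
- ball_rear: Polished, oiled steel ball, 40 mm diameter, origin at its centre, about 0.11 kg; nearest the robot, waiting on the track against the rear stop, centre 160 mm up and 101 mm before the pivot. Pushing it pushes the other ball on ahead; it must itself be pushed until its centre is past the track end
- ball_front: Steel ball, the same, resting against the first, centre 163 mm up and 61 mm before the pivot
- tray_left (a point): Centre of the inner floor of the green tray, inside 122 mm (x) by 112 mm (y); walls 50 mm high to the chute, 70 mm at the sides, 100 mm outside
- tray_right (a point): The same for the orange tray
- pipe_offcut: Bystander: upright copper pipe ring, 42 mm diameter, 65 mm high, origin at the centre of its underside; leave alone
- spray_can: Bystander: upright can, 52 mm diameter, 130 mm high, origin at the centre of its underside; leave alone
- brush: Bystander: hand brush lying beyond the gate, under 40 mm high; leave alone
Mind the look-alikes: they are no part of the job. What is shaped like the ball_rear but blue or pink is not meant. What is shaped like the ball_front but orange or purple is not meant.

How it is judged:
On the way, in this order (a step that is already met when the one before it is completed fails the run):
1. the gate lies fully over on the other side, both balls still waiting on the track (distance of pedal_left from where it was at the start of the episode above 0.026 m and (value of joint gate below -0.2 rad or value of joint gate above 0.2 rad) and x of each of ball_rear, ball_front in the frame of stand below -0.04 m and z of each of ball_rear, ball_front in the frame of stand above 0.15 m), for 0.2 s.
2. both balls have rolled down the newly opened chute into its tray (((value of joint gate below -0.18 rad and x of ball_rear in the frame of stand between -0.062 and 0.062 m and y of ball_rear in the frame of stand between 0.205 and 0.32 m and z of each of ball_rear, ball_front in the frame of stand below 0.05 m and x of ball_front in the frame of stand between -0.062 and 0.062 m and y of ball_front in the frame of stand between 0.205 and 0.32 m) or (value of joint gate above 0.18 rad and x of ball_rear in the frame of stand between -0.062 and 0.062 m and y of ball_rear in the frame of stand between -0.32 and -0.205 m and z of each of ball_rear, ball_front in the frame of stand below 0.05 m and x of ball_front in the frame of stand between -0.062 and 0.062 m and y of ball_front in the frame of stand between -0.32 and -0.205 m))), for 0.2 s.
At the end, for the whole second after the job is handed in: The gate lies fully over on the side opposite to its start (beyond 0.18 rad, left pedal more than 26 mm from its start), and both balls lie at rest (under 50 mm/s) on the floor of the tray on the gate's low side (distance of pedal_left from where it was at the start of the episode above 0.026 m and ((value of joint gate below -0.18 rad and x of ball_rear in the frame of stand between -0.062 and 0.062 m and y of ball_rear in the frame of stand between 0.205 and 0.32 m and z of each of ball_rear, ball_front in the frame of stand below 0.05 m and x of ball_front in the frame of stand between -0.062 and 0.062 m and y of ball_front in the frame of stand between 0.205 and 0.32 m) or (value of joint gate above 0.18 rad and x of ball_rear in the frame of stand between -0.062 and 0.062 m and y of ball_rear in the frame of stand between -0.32 and -0.205 m and z of each of ball_rear, ball_front in the frame of stand below 0.05 m and x of ball_front in the frame of stand between -0.062 and 0.062 m and y of ball_front in the frame of stand between -0.32 and -0.205 m)) and linear speed of each of ball_rear, ball_front below 0.05 m/s); the robot touches nothing.
It fails at once if a ball is carried: the fingers touch it more than 60 mm to the side of the track's line ((contact force between the fingers and ball_rear above 0.5 N and (y of ball_rear in the frame of stand above 0.06 m or y of ball_rear in the frame of stand below -0.06 m)) or (contact force between the fingers and ball_front above 0.5 N and (y of ball_front in the frame of stand above 0.06 m or y of ball_front in the frame of stand below -0.06 m))).
It fails at once if a ball is lifted (its centre more than 195 mm above the bench, some 33 mm above where it waits) (height (world z) of any of ball_rear, ball_front above 0.195 m).
It fails at once if a bystander is moved by more than 30 mm or tipped (distance of any of pipe_offcut, spray_can, brush from where it was at the start of the episode above 0.03 m or angle between any of pipe_offcut, spray_can's own z axis and vertical above 0.5 rad).
It also fails if it takes over 48 s, if anything falls off the work surface, if the arm or the gripper's body presses on something with over 40 N, if the wrist force passes 120 N, or if a joint passes its speed limit or range.

### The arm

A 7-joint arm with a two-finger parallel gripper is mounted at the origin on the work surface. World frame = base frame: x ahead of the robot, y to its left, z up, the work surface at z = 0. Lengths are in m, angles in rad, forces in N, time in s.
With the tool pointing down it reaches from about 0.4 to 0.85 m from the base axis. Payload 6.9 kg.
Tool frame: the origin (TCP) lies on the mounting face of the last link; the fingertips stand 173 mm ahead of it and the grasp point (between the pads) lies 155 mm ahead of it; z points along the fingers, y is the line along which they close (so a half turn about z gives the same grasp; the last joint's range is limited). The gripper opens to 85 mm and grips with 20 to 120 N. Pads are 22 mm wide; open, the fingers measure 114 mm over their backs; the gripper's body (76 mm by 85 mm) begins 54 mm behind the grasp point. The pads swing forward as they close: fully open they stand 13 mm farther back than shut.
Start: joints at [1.238, 0.507, -0.238, 1.5, 0.126, 1.149, -0.155], TCP at [0.265, -0.566, 0.405] pointing down, gripper open.
Joint ranges: [-3.08, 3.08], [-0.24, 2.05], [-1.43, 1.35], [0, 2.5], [-1.52, 4.66], [0.17, 1.96], [-2.89, 2.89]. Speed limits (rad/s): [2.39, 2.39, 3.14, 3.14, 3.14, 3.14, 3.14].

### API

Orientations are given as a unit quaternion [x, y, z, w].
In Python, from bench import env, snapshot, calibration gives the robot as it stands.
- The arm moves only by the shell command python3 -m pendant 'ROWS' [FORCE]. ROWS is JSON, a list of rows, each a list of 7 numbers: the shift along the world's x, y, z in units of 0.025 m (1.0 is 0.025 m), then the turn, a rotation vector about the world's x, y, z in units of 0.15 rad (1.0 is 0.15 rad), then the finger opening in mm, from 0 to 85.4. In form: [[dx, dy, dz, wx, wy, wz, hand], ...]. A call has 1 to 10 rows; each row shifts and turns the commanded pose from where the row before left it; what a row does not reach is not made up. A row lasts 1/8 s, in which the tool goes at most 62.5 mm and 10.7 degrees, less where a joint would pass 70% of its speed; a pose out of reach is approached as far as the arm can. A call with a number of a shift or a turn outside -1 to 1 is refused whole. A call with a gripper value outside its range is refused whole. The fingers move at their own pace and stop on an object; FORCE is the grip in N (left out, the last holds). Time passes only in rows, so rows that do not move let the fingers close. It gives the time, the measured TCP pose, the force, the opening and the grip force at its end, in the units of the state.
- env.sense(): the state, without advancing time (a new reading comes with each control period).
- snapshot(name): name is "scene" or "top" or "wrist"; returns the picture (420x560x3 uint8, blue, green, red); there is no depth.
- calibration(name): a dict with "K" (3x3 intrinsics, pixels), "T" (4x4, takes a point from camera to world coordinates); the wrist camera has in their place "mount" (4x4, takes a point from camera to tool coordinates, whose origin is the TCP and whose axes are the flange's). Camera axes: x right, y up, looking along -z (the intrinsics and any distortion apply to the point x, -y, -z); pixel columns grow to the right and rows downward; lengths in m; the calibration is good to about 2 mm. The wrist camera is an equidistant fisheye: a pixel r from the principal point sees the ray r / f radians off the axis. A picture is of the moment at which its call begins: read the wrist's pose just before it. calibration takes no time and is no camera call.
- env.job_done(): hands the job in; it is judged then, once.
The state is a dict: "t": time; "qpos": joint angles; "qvel": joint speeds; "joint_torque": joint torques, N m; "ee_pos": TCP position; "tcp_rot": TCP orientation; "contact_force": force on the tool from outside, world axes, zero at the start; "moment": the same for the moment, N m; "width": opening from 0.0 (shut) to 1.0 (fully open); "grasp_force": force on a finger pad.
Only numpy, scipy, OpenCV 4.12 (cv2) and the standard library are available. Lean on these libraries where they do the work, as an engineer would, in place of code of your own. Each camera call takes 0.05 s, during which the arm holds its last target. There are 200 camera calls.

## Working session

There is one attempt and no reset: what is moved stays moved. The work goes in short steps, Python scripts to look and compute and a shell command to move; the robot and the scene stay as the last step left them, time stands still between calls to the robot, and variables do not carry over. Pictures are saved under pics/ and viewed, at most 10 in all, crops included, and the job is handed in when it is done.

```bash
mkdir -p pics
python3 - <<'E'
from bench import env,snapshot,calibration
import cv2
for n in("scene","top"):
    cv2.imwrite(f"pics/{n}0.png",snapshot(n)); c=calibration(n); print(n,c["K"],c["T"],[k for k in c])
s=env.sense();print(s["t"],s["ee_pos"],s["tcp_rot"],s["contact_force"],s["width"])
E
```

```text
scene [[395.70004904   0.         281.45825971]
 [  0.         395.70004904 213.49003128]
 [  0.           0.           1.        ]] [[ 0.04117019 -0.82745799  0.56001633  1.11399853]
 [ 0.99908001  0.04082827 -0.01312218  0.01593476]
 [-0.01200644  0.56004136  0.82837764  0.97170929]
 [ 0.          0.          0.          1.        ]] ['K', 'T']
top [[491.64991663   0.         285.8750805 ]
 [  0.         491.64991663 211.80987007]
 [  0.           0.           1.        ]] [[-4.57282143e-03  9.93714802e-01 -1.11848027e-01  4.49900789e-01]
 [-9.99989098e-01 -4.64982416e-03 -4.27611605e-04  4.87561709e-02]
 [-9.44997639e-04  1.11844852e-01  9.93725232e-01  1.11366514e+00]
 [ 0.00000000e+00  0.00000000e+00  0.00000000e+00  1.00000000e+00]] ['K', 'T']
0.1 [ 0.26483846 -0.56591045  0.40394476] [ 9.76138882e-01  2.17145697e-01 -1.84133378e-04 -7.71265183e-04] [-0.09792237  0.12076998 -0.26218782] 1.0002991959649707
```

View pics/scene0.png

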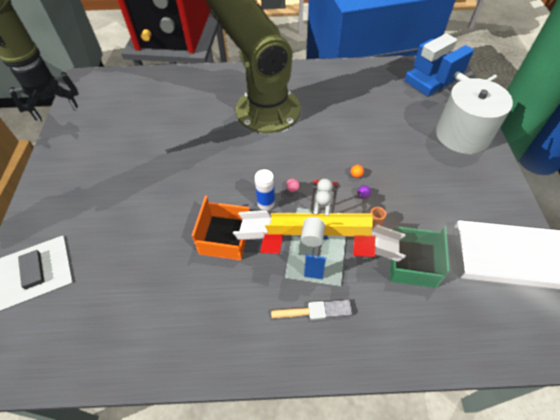

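View pics/top0.png

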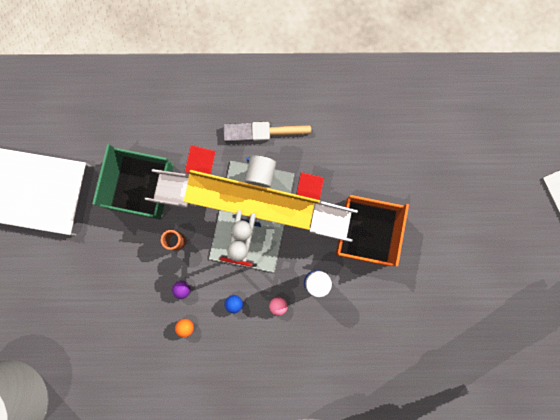

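The top view shows the grey balls waiting at (242,230) and (238,250), with the red bar at (237,261). The red pedals are at (200,160) and (311,187). The look-alikes are purple (181,290), blue (234,304), pink (278,307) and orange (184,328). Only the two grey balls on the track fit the description. I'll enlarge both views to confirm that and to read the points.

Run:
```python
import cv2
a=cv2.imread("pics/scene0.png")[150:300,190:450];cv2.imwrite("pics/sc.png",cv2.resize(a,None,fx=3,fy=3,interpolation=2))
a=cv2.imread("pics/top0.png")[140:280,150:350];cv2.imwrite("pics/tc.png",cv2.resize(a,None,fx=4,fy=4,interpolation=2))
```

```text
(no output)
```

View pics/sc.png

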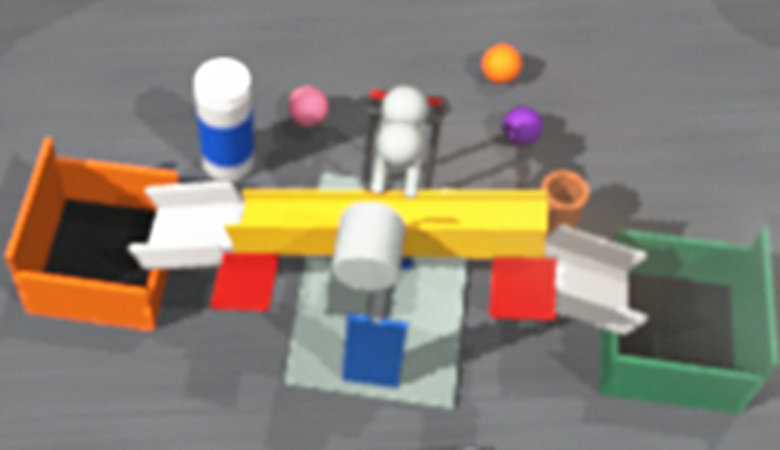

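View pics/tc.png

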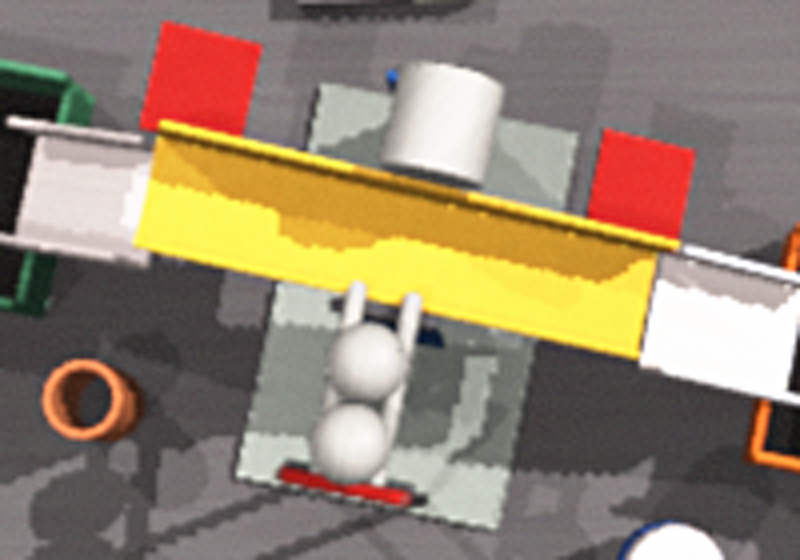

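The crops confirm the two grey balls on the rods. The left pedal looks larger from above, so it is probably the raised one, and I'll check that by triangulating.

```bash
cat > h.py <<'E'
import numpy as np
from bench import calibration
def ray(n,p):
    c=calibration(n);K=np.array(c["K"]);T=np.array(c["T"])
    d=np.linalg.inv(K)@[p[0],p[1],1];d=T[:3,:3]@(d*[1,-1,-1]);return T[:3,3],d/np.linalg.norm(d)
def tri(rs):
    A=sum(np.eye(3)-np.outer(d,d) for o,d in rs);b=sum((np.eye(3)-np.outer(d,d))@o for o,d in rs)
    x=np.linalg.solve(A,b);return x,max(np.linalg.norm((np.eye(3)-np.outer(d,d))@(x-o)) for o,d in rs)
E
python3 - <<'E'
from h import *
S=lambda x,y:(x/3+190-.33,y/3+150-.33); U=lambda x,y:(x/4+150-.37,y/4+140-.37)
P={}
for n,s,t in [("pedL",(523,288),(202,80)),("pedR",(245,282),(643,183)),("front",(400,143),(366,360)),("rear",(404,108),(351,443)),("bar",(406,98),(345,485)),("rodL",(411,192),(356,287)),("rodR",(378,190),(412,297)),("can",(222,78),(672,560)),("pipe",(565,188),(85,400))]:
    x,e=tri([ray("scene",S(*s)),ray("top",U(*t))]);P[n]=x;print(n,x.round(4),round(e,4))
# stand fit (2D) with known stand coords
q={"pedL":(57,115),"pedR":(57,-115),"front":(-61,0),"rear":(-101,0),"bar":(-122,0)}
a=np.array([q[k] for k in q])/1e3;b=np.array([P[k][:2] for k in q])
ac=a-a.mean(0);bc=b-b.mean(0)
th=np.arctan2((ac[:,0]*bc[:,1]-ac[:,1]*bc[:,0]).sum(),(ac*bc).sum())
R=np.array([[np.cos(th),-np.sin(th)],[np.sin(th),np.cos(th)]]);o=b.mean(0)-R@a.mean(0)
print("yaw",th,"origin",o,"res",((a@R.T+o-b)*1e3).round(1).tolist())
E
```

```text
pedL [0.6629 0.2191 0.1551] 0.0001
pedR [ 0.6184 -0.0007  0.1053] 0.0012
front [0.5226 0.1361 0.1623] 0.0
rear [0.4826 0.1436 0.1587] 0.0001
bar [0.4626 0.148  0.1471] 0.0005
rodL [0.5604 0.1429 0.1437] 0.0
rodR [0.5555 0.1155 0.1415] 0.0002
can [ 0.4252 -0.0133  0.1396] 0.0007
pipe [0.5095 0.2961 0.0637] 0.001
yaw -0.20808393344479964 origin [0.58309348 0.12217963] res [[-0.3, 3.8], [-3.3, -1.4], [0.8, -1.3], [1.6, -0.6], [1.2, -0.6]]
```

The left pedal is raised (z = 0.155 against 0.105 on the right), and every height agrees with the text. The stand's yaw is -0.208 and its origin is (0.583, 0.122). Next I'll travel to above the left pedal with the fingers shut, turning the tool to the stand's yaw.

```bash
python3 -m pendant '[[0.5,1,0.2,0,0,-0.14,0],[0.5,1,0.2,0,0,-0.14,0],[0.5,1,0.2,0,0,-0.14,0],[0.5,1,0.2,0,0,-0.14,0],[0.5,1,0,0,0,-0.14,0],[0.5,1,0,0,0,-0.14,0],[0.5,1,0,0,0,-0.14,0],[0.5,1,0,0,0,-0.14,0],[0.5,1,0,0,0,-0.14,0],[0.5,1,0,0,0,-0.14,0]]' && python3 -m pendant '[[0.5,1,0,0,0,-0.14,0],[0.5,1,0,0,0,-0.14,0],[0.5,1,0,0,0,-0.14,0],[0.5,1,0,0,0,-0.14,0],[0.5,1,0,0,0,-0.14,0],[0.5,1,0,0,0,-0.14,0],[0.5,1,0,0,0,-0.14,0],[0.5,1,0,0,0,-0.14,0],[0.5,1,0,0,0,-0.14,0],[0.5,1,0,0,0,-0.14,0]]'; python3 -c "
from bench import env;print(env.sense()['qpos'])"
```

```text
t: 1.35
ee_pos: [0.3902, -0.3151, 0.4244]
tcp_rot: [0.994, 0.113, -0.0, -0.0]
contact_force: [-0.1, -0.9, -0.0]
width: 0.0
grasp_force: 0.0
t: 2.6
ee_pos: [0.5152, -0.0653, 0.4243]
tcp_rot: [1.0, 0.009, -0.0, -0.0]
contact_force: [-0.1, -0.5, 0.3]
width: -0.001
grasp_force: 0.0
[ 0.31728182  0.33308253 -0.33049768  1.74220766  0.12011025  1.0868876
 -1.60620793]
```

```bash
python3 -m pendant '[[0.5,1,0,0,0,-0.13,0],[0.5,1,0,0,0,-0.13,0],[0.5,1,0,0,0,-0.13,0],[0.5,1,0,0,0,-0.13,0],[0.5,1,0,0,0,-0.13,0],[0.5,1,0,0,0,-0.13,0],[0.5,1,0,0,0,-0.13,0],[0.5,1,0,0,0,-0.13,0],[0.5,1,0,0,0,-0.13,0],[0.5,1,0,0,0,-0.13,0]]' && python3 -m pendant '[[0.5,0.8,-0.5,0,0,-0.1,0],[0.5,0.7,-0.5,0,0,-0.1,0],[0,0,-1,0,0,0,0],[0,0,-0.5,0,0,0,0],[0,0,0,0,0,0,0]]'
python3 - <<'E'
from bench import env,snapshot
import cv2
s=env.sense();print(s["qpos"],s["ee_pos"])
a=snapshot("scene")[150:300,190:450];b=snapshot("top")[130:270,150:350]
import numpy as np
cv2.imwrite("pics/m1.png",np.hstack([cv2.resize(a,(400,300)),cv2.resize(b,(400,300))]))
E
```

```text
t: 3.85
ee_pos: [0.6403, 0.1846, 0.4241]
tcp_rot: [0.996, -0.089, -0.0, 0.0]
contact_force: [-0.8, -1.0, 0.1]
width: -0.004
grasp_force: 0.0
t: 4.47
ee_pos: [0.665, 0.2209, 0.3607]
tcp_rot: [0.995, -0.104, -0.001, 0.001]
contact_force: [-0.3, -0.5, 0.2]
width: 0.002
grasp_force: 0.0
[-0.20375665  0.66505244 -0.28828822  1.3334856   0.19160196  1.17286246
 -2.28718514] [0.66495272 0.22090057 0.36066046]
```

View pics/m1.png

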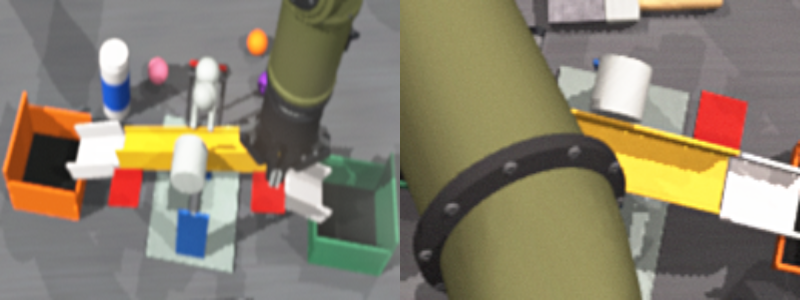

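The fingertips (275,183 in the left half) are above the left pedal and the balls are still in place, so I'll press.

```bash
python3 -m pendant '[[0.2,0,-0.4,0,0,0,0],[0,0,-0.4,0,0,0,0],[0,0,-0.4,0,0,0,0],[0,0,-0.3,0,0,0,0],[0,0,-0.3,0,0,0,0],[0,0,-0.3,0,0,0,0],[0,0,-0.3,0,0,0,0],[0,0,-0.3,0,0,0,0],[0,0,-0.2,0,0,0,0],[0,0,0,0,0,0,0]]'
```

```text
t: 5.82
ee_pos: [0.6698, 0.2214, 0.2891]
tcp_rot: [0.995, -0.103, -0.0, 0.0]
contact_force: [0.6, -0.0, 0.1]
width: -0.001
grasp_force: 0.0
```

No force remains with the tips 116 mm up, so the gate has fallen over. I'll rise, move behind the balls and look.

```bash
python3 -m pendant '[[0,0,0.6,0,0,0,0],[0,0,1,0,0,0,0],[0,0,1,0,0,0,0],[0,0,1,0,0,0,0],[0,0,1,0,0,0,0],[0,0,0.6,0,0,0,0],[0,0,0,0,0,0,0]]' && python3 -m pendant '[[-1,-0.26,0,0,0,0,0],[-1,-0.26,0,0,0,0,0],[-1,-0.26,0,0,0,0,0],[-1,-0.26,0,0,0,0,0],[-1,-0.26,0,0,0,0,0],[-1,-0.26,0,0,0,0,0],[-1,-0.26,0,0,0,0,0],[-1,-0.26,0,0,0,0,0],[-1,-0.26,0,0,0,0,0],[-1,-0.26,0,0,0,0,0]]' && python3 -m pendant '[[-0.1,0,-1,0,0,0,0],[0,0,-1,0,0,0,0],[0,0,-0.6,0,0,0,0],[0,0,0,0,0,0,0]]'
python3 - <<'E'
from bench import env,snapshot
import cv2
s=env.sense();print(s["qpos"],s["ee_pos"])
a=snapshot("scene")[150:300,190:450];b=snapshot("top")[130:270,150:350]
import numpy as np
cv2.imwrite("pics/m2.png",np.hstack([cv2.resize(a,(400,300)),cv2.resize(b,(400,300))]))
E
```

```text
t: 6.7
ee_pos: [0.67, 0.2216, 0.4215]
tcp_rot: [0.995, -0.103, 0.001, -0.001]
contact_force: [-0.7, 0.7, -0.5]
width: 0.004
grasp_force: 0.0
t: 7.95
ee_pos: [0.4188, 0.156, 0.4189]
tcp_rot: [0.995, -0.103, -0.001, 0.0]
contact_force: [-0.8, 1.1, 0.0]
width: -0.001
grasp_force: 0.0
t: 8.45
ee_pos: [0.4169, 0.1561, 0.3533]
tcp_rot: [0.995, -0.103, -0.002, 0.001]
contact_force: [-0.1, -0.4, 0.8]
width: -0.004
grasp_force: 0.0
[-0.15871017  0.29831413 -0.33146718  2.02434531  0.12786676  0.84179569
 -2.34020204] [0.41686789 0.15609774 0.35333388]
```

View pics/m2.png

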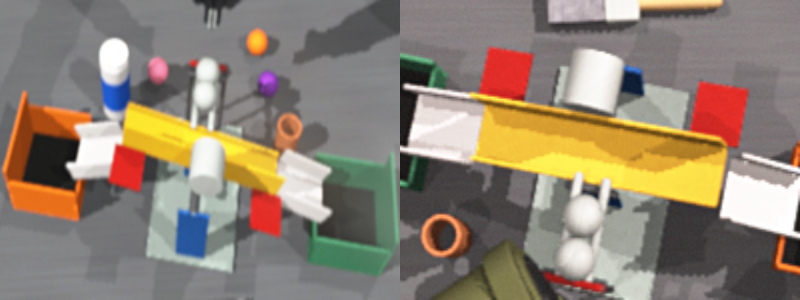

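The gate now lies over to the green side and the balls still wait. The shut fingers are on the track's line behind the bar. I'll lower them to 159 mm and push slowly along (0.978, -0.207).

```bash
python3 -m pendant '[[0,0,-0.5,0,0,0,0],[0,0,-0.35,0,0,0,0],[0,0,0,0,0,0,0],[0.39,-0.08,0,0,0,0,0],[0.39,-0.08,0,0,0,0,0],[0.2,-0.04,0,0,0,0,0],[0.2,-0.04,0,0,0,0,0],[0.2,-0.04,0,0,0,0,0],[0.2,-0.04,0,0,0,0,0],[0.2,-0.04,0,0,0,0,0]]' && python3 -m pendant '[[0.2,-0.04,0,0,0,0,0],[0.2,-0.04,0,0,0,0,0],[0.2,-0.04,0,0,0,0,0],[0.2,-0.04,0,0,0,0,0],[0.2,-0.04,0,0,0,0,0]]'
python3 - <<'E'
from bench import env,snapshot
import cv2
a=snapshot("scene")[150:300,190:450];b=snapshot("top")[130:270,150:350]
import numpy as np
cv2.imwrite("pics/m3.png",np.hstack([cv2.resize(a,(400,300)),cv2.resize(b,(400,300))]))
E
```

```text
t: 9.8
ee_pos: [0.4622, 0.1474, 0.3334]
tcp_rot: [0.995, -0.103, -0.0, 0.0]
contact_force: [-1.2, 0.0, 0.3]
width: -0.001
grasp_force: 0.4
t: 10.42
ee_pos: [0.4873, 0.1424, 0.3334]
tcp_rot: [0.995, -0.103, 0.0, -0.0]
contact_force: [0.4, 1.0, 0.1]
width: 0.001
grasp_force: 0.2
```

View pics/m3.png

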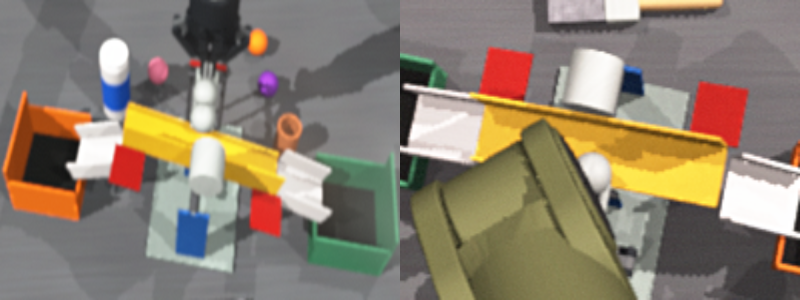

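Both balls are moving ahead of the fingers along the rods. I'll continue for another 50 mm.

```bash
python3 -m pendant '[[0.2,-0.04,0,0,0,0,0],[0.2,-0.04,0,0,0,0,0],[0.2,-0.04,0,0,0,0,0],[0.2,-0.04,0,0,0,0,0],[0.2,-0.04,0,0,0,0,0],[0.2,-0.04,0,0,0,0,0],[0.2,-0.04,0,0,0,0,0],[0.2,-0.04,0,0,0,0,0],[0.2,-0.04,0,0,0,0,0],[0.2,-0.04,0,0,0,0,0]]' && python3 -m pendant '[[0,0,0,0,0,0,0],[0,0,0,0,0,0,0],[0,0,0,0,0,0,0],[0,0,0,0,0,0,0]]'
python3 - <<'E'
from bench import env,snapshot
import cv2
a=snapshot("scene")[150:300,190:450]
b=snapshot("top")[130:270,80:280]
import numpy as np
cv2.imwrite("pics/m4.png",np.hstack([cv2.resize(a,(400,300)),cv2.resize(b,(400,300))]))
E
```

```text
t: 11.78
ee_pos: [0.5373, 0.1324, 0.3334]
tcp_rot: [0.995, -0.103, -0.0, -0.0]
contact_force: [-0.4, -0.2, 0.5]
width: 0.002
grasp_force: 0.0
t: 12.28
ee_pos: [0.5368, 0.1325, 0.3335]
tcp_rot: [0.995, -0.103, 0.0, -0.0]
contact_force: [0.1, -0.6, 0.5]
width: -0.001
grasp_force: 0.0
```

View pics/m4.png

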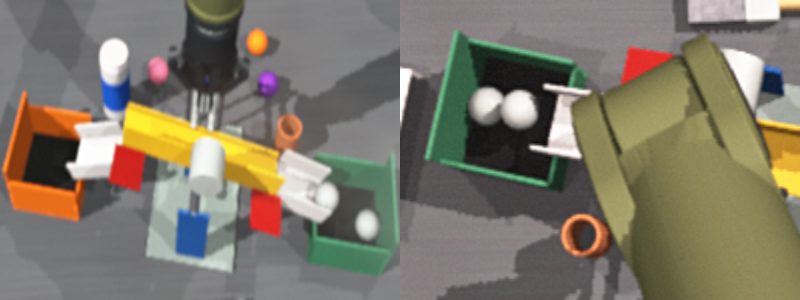

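Both balls have gone down the green chute; the top view shows them in the tray at (487,105) and (520,108). I'll raise the arm, back it away and let them settle.

```bash
python3 -m pendant '[[-0.3,0.06,0.3,0,0,0,0],[-0.3,0.06,1,0,0,0,0],[0,0,1,0,0,0,0],[0,0,1,0,0,0,0],[-1,0,0.3,0,0,0,0],[-1,0,0,0,0,0,0],[-1,0,0,0,0,0,0],[0,0,0,0,0,0,0],[0,0,0,0,0,0,0],[0,0,0,0,0,0,0]]' && python3 -m pendant '[[0,0,0,0,0,0,0],[0,0,0,0,0,0,0],[0,0,0,0,0,0,0],[0,0,0,0,0,0,0],[0,0,0,0,0,0,0],[0,0,0,0,0,0,0],[0,0,0,0,0,0,0],[0,0,0,0,0,0,0],[0,0,0,0,0,0,0],[0,0,0,0,0,0,0]]'
python3 - <<'E'
from bench import env,snapshot
import cv2
import numpy as np
a=snapshot("scene")[150:300,190:450]
for i in range(3): b0=snapshot("top")
b=b0[130:270,80:280];c=snapshot("top")
print(np.abs(c.astype(int)-b0)[140:230,90:180].mean())
cv2.imwrite("pics/m5.png",np.hstack([cv2.resize(a,(400,300)),cv2.resize(b,(400,300))]))
E
```

```text
t: 13.62
ee_pos: [0.4476, 0.1354, 0.4235]
tcp_rot: [0.995, -0.104, 0.0, -0.0]
contact_force: [0.3, -0.9, -0.4]
width: 0.0
grasp_force: 0.0
t: 14.88
ee_pos: [0.4469, 0.1355, 0.4234]
tcp_rot: [0.995, -0.103, 0.0, -0.0]
contact_force: [0.8, 0.3, 0.6]
width: -0.001
grasp_force: 0.0
2.406707818930041
```

View pics/m5.png

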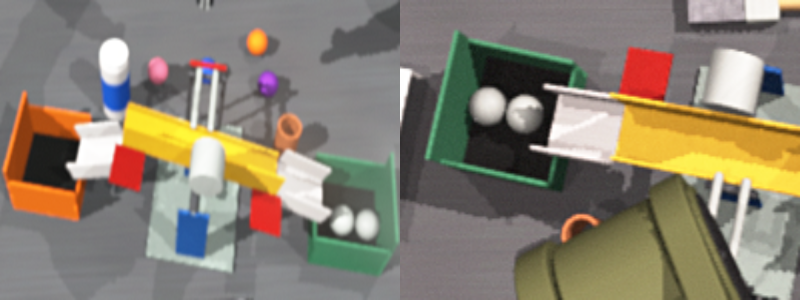

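Both balls lie on the tray floor at (488,105) and (525,112). I'll wait a little longer, then check their positions and that they are still before handing in.

```bash
python3 -m pendant '[[0,0,0,0,0,0,0],[0,0,0,0,0,0,0],[0,0,0,0,0,0,0],[0,0,0,0,0,0,0],[0,0,0,0,0,0,0],[0,0,0,0,0,0,0],[0,0,0,0,0,0,0],[0,0,0,0,0,0,0],[0,0,0,0,0,0,0],[0,0,0,0,0,0,0]]' >/dev/null
python3 - <<'E'
from h import *
from bench import snapshot
import cv2
c,s=np.cos(-.208),np.sin(-.208);R=np.array([[c,-s],[s,c]])
old=cv2.imread("pics/m5.png")[:,400:]
im=snapshot("top");b=cv2.resize(im[130:270,80:280],(400,300))
print("diff",np.abs(b.astype(int)-old)[80:140,60:150].mean())
g=cv2.cvtColor(b[75:145,60:150],6);m=(g>110).astype(np.uint8)
n,l,st,ce=cv2.connectedComponentsWithStats(m)
print([(st[i,4],(ce[i]+[60,75]).round(0)) for i in range(1,n) if st[i,4]>100])
for p in [(488,105),(525,112)]:
    o,d=ray("top",((p[0]-400)/2+80,p[1]*140/300+130));x=o+d*(0.025-o[2])/d[2];print(R.T@(x[:2]-[.583,.122]))
E
```

```text
diff 1.5180864197530863
[(np.int32(960), array([ 88., 105.])), (np.int32(880), array([122., 111.]))]
[0.00390458 0.29765304]
[0.0050633  0.25520933]
```

Both balls are still at stand y = 0.298 and 0.255 m, well inside the tray.

```bash
python3 -c "
from bench import env;print(env.job_done())"
```

```text
the job is handed in; nothing more can be done
None
```

I rocked the gate over to the green side and pushed both steel balls down the newly opened chute; they lie at rest in the green tray, and the job is handed in (the hand-in returned no verdict).

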